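# Unlatch the larder gate

## Robot

A 6-joint arm with a two-finger parallel gripper is mounted at the origin on the work surface. World frame = base frame: x ahead of the robot, y to its left, z up, the work surface at z = 0. Lengths are in m, angles in rad, forces in N, time in s.
With the tool pointing down it reaches from about 0.35 to 0.975 m from the base axis. Payload 4.9 kg.
Tool frame: the origin (TCP) lies on the centre line of the jaws, within the pads' length; the fingertips stand manip.tcp_to_tips ahead of it and the grasp point (between the pads) is the TCP (manip.tcp_to_tips is the distance from the TCP to the fingertips, in m); y points along the fingers, z is the direction in which the jaws open and shut, and the axes are right-handed (so a half turn about y gives the same grasp; the last joint's range is limited). The gripper opens to 85 mm and grips with 20 to 120 N. Pads are 22 mm wide; open, the fingers measure 114 mm over their backs; the gripper's body (76 mm by 85 mm) begins 54 mm behind the grasp point. The pads swing forward as they close: fully open they stand 13 mm farther back than shut.
Start: joints at [-1.423, 0.053, 1.613, -0, 1.476, -0.119], TCP at [0.165, -0.603, 0.25] pointing down, gripper open.
Joint ranges: [-3.01, 3.01], [-1.01, 2.22], [0.06, 2.58], [-1.02, 4.17], [0.09, 2.62], [-3.14, 3.14]. Speed limits (rad/s): [2.57, 2.57, 3.14, 3.14, 3.14, 3.14].

## Interface

Orientations are given as a unit quaternion [w, x, y, z].
In Python, from plant import manip gives the robot as it stands.
- The arm moves only by the tool apply_moves, never from a script. Its argument "moves" is a list of rows, each a list of 7 numbers: the gripper's target within -1 to 1 (shut at 1, half-way at 0, fully open at -1), then the shift along the tool's x, y, z in mm, then the turn, a rotation vector about the tool's x, y, z in degrees. A call has 1 to 20 rows; each row shifts and turns the commanded pose from where the row before left it, along the tool's axes as they then stand; what a row does not reach is not made up. A row lasts 1/10 s, in which the tool goes at most 50 mm and 8.59 degrees, less where a joint would pass 70% of its speed; a pose out of reach is approached as far as the arm can. A call with a gripper value outside its range is refused whole. The fingers move at their own pace and stop on an object; the grip force is fixed at half the most. Time passes only in rows, so rows that do not move let the fingers close. It gives the time, the measured TCP pose, the force and the opening at its end, in the units of the state.
- manip.state(): the state, without advancing time (a new reading comes with each control period).
- manip.grab_frame(name): name is "side" or "top" or "wrist"; returns the picture (384x512x3 uint8, blue, green, red); there is no depth.
- manip.calibration(name): a dict with "mtx" (3x3 intrinsics, pixels), "T" (4x4, takes a point from camera to world coordinates); the wrist camera has in their place "T_tool_cam" (4x4, takes a point from camera to tool coordinates, whose origin is the TCP and whose axes are the tool frame's). Camera axes: x right, y down, z forward; pixel columns grow to the right and rows downward; lengths in m; the calibration is good to about 2 mm. A picture is of the moment at which its call begins: read the wrist's pose just before it. calibration takes no time and is no camera call.
- manip.job_done(): hands the job in, once; it reports no verdict.
The state is a dict: "time": time; "joint_pos": joint angles; "joint_vel": joint speeds; "joint_efforts": joint torques, N m; "tool_pos": TCP position; "tool_rot": TCP orientation; "contact_force": force on the tool from outside, world axes, zero at the start; "ft_torque": the same for the moment, N m; "gripper_width": opening from 0.0 (shut) to 1.0 (fully open).
Only numpy, scipy, OpenCV 4.12 (cv2) and the standard library are available. Lean on these libraries where they do the work, as an engineer would, in place of code of your own. Each camera call takes 0.05 s, during which the arm holds its last target. There are 200 camera calls.

## Task

Open the little wooden larder on the worktop so that the butter dish inside can be reached: lift the gravity latch bar out of its keeper by its knob, feeling for the gap and forcing nothing, then swing the gate smoothly wide open to a right angle with the larder's front. Leave it standing open with the bar dropped level again, and leave the butter dish, waffle iron, pitcher and spatula where they are.

Things in the scene. Friction and masses are not known exactly. Their poses are not given: they have to be found in the camera images.
- larder: Wooden box-shaped countertop larder, fixed, 230 mm wide, 170 deep, 172 high; its roof (240 by 190 mm) is 158 to 172 mm up. Origin: centre of its underside. Own -x points out of its open front, which the gate closes; +y runs along the front from the hinge edge to the latch edge; z up. The front faces roughly the world's +y, hinge edge nearer the robot.
- jamb: Wooden post, 30 mm wide, 14 thick, top 159 mm up, beside the gate's latch edge. Fixed, axes as the larder's. Origin at worktop level under its centre, 191 mm along +y from the hinge axis. It carries the rigid steel keeper, 16 mm wide: an upright lip 12 to 18 mm out from the post's face keeps the bar from coming forward; above it is a bridge; bar against either must stay below 15 N.
- keeper_gap (a point): Point on the jamb at the MEAN place of the middle of the keeper's gap, 155 mm above the worktop, 15 mm out from the jamb's face. The gap, open to the front, is 22 mm high from lip top to bridge underside; the 14 mm high bar comes out through it. The keeper was screwed on up to 10 mm higher or lower than this mean: the true height is NOT reported and does not alter the bar's rest.
- latch_tip (a point): Free end of the latch bar, 163 mm from its pivot. Lifted too little, the bar is held by the lip; too far, it jams under the bridge. It is free from 0.04 to 0.09 rad of lift with the lowest keeper, 0.18 to 0.21 rad with the highest: a band 3.5 to 5 mm high at the knob, whose upper end is felt as the bar touches the bridge.
- gate (a joint): Gate angle about its upright hinge, rad: 0 closed, grows as it opens out of the larder's front (counter-clockwise from above), stop at 1.75. Wooden frame with thin steel rods, 170 mm wide, 14 thick, from 16 to 156 mm above the worktop. Friction about 0.2 N m, no spring: stays where it is left. Latched, it has about 2 mm of play at the latch edge. Not to be moved faster than 1.5 rad/s.
- gate_hinge (a point): Point on the gate's upright hinge axis, 135 mm above the worktop, midway in the gate's thickness (7 mm behind its front face), at the end of the larder's front nearer the robot. Axes as the larder's.
- latch_bar: Dark steel gravity latch bar on the gate's front: 14 mm high, 6 thick, 4 to 10 mm out from the gate's face, mass 100 to 200 g. Origin: its pivot, 40 mm from the hinge axis along the gate, 14 mm in front of it, 135 mm up. Own +y runs to the free end, -x away from the gate. At rest it is level on a stud; it turns about its x axis, free end up, to a stop at 0.5 rad, and falls back when let go.
- latch_knob (a point): Grip point on the bar's knob: a round steel pin, 14 mm diameter, 48 mm long, standing out from the bar away from the gate, 110 mm along the bar from its pivot, with an end flange of 19 mm diameter, 5 thick. The point is on the pin's axis, 40 mm out from the gate's face, 47 mm in front of and 150 mm along from the hinge axis, 135 mm up at rest. Can be pinched from above, fingers spaced along the gate.
- butter_dish: White ceramic butter dish with lid, 150 by 100 mm, 75 high, standing inside the larder behind the gate. Origin: centre of its underside. Leave alone.
- waffle_iron: Cast aluminium waffle iron, round, 200 mm diameter, 84 mm high, two black handles reaching out along its -x to 225 mm from its centre. Origin: centre of its underside. Leave alone.
- pitcher: Glass pitcher, 110 mm diameter, 180 mm high, handle along its +x. Origin: centre of its underside. Leave alone.
- spatula: Wooden spatula about 290 mm long, lying flat along its own x. Leave alone.

How it is judged:
On the way, in this order (a step that is already met when the one before it is completed fails the run):
1. the latch bar is lifted while the gate is still shut (angle between the z axis of latch_bar and the z axis of larder, either way round above 0.035 rad and value of joint gate below 0.05 rad), for 0.1 s.
2. the gate is swung wide open (value of joint gate above 1.3 rad), for 0.1 s.
At the end, for the whole second after the job is handed in: The gate stands still, open by more than 1.3 rad (a right angle less 15 degrees; its stop at 1.75 rad is allowed), and the latch bar lies level again (within 0.03 rad) (value of joint gate above 1.3 rad and angle between the z axis of latch_bar and the z axis of larder, either way round below 0.03 rad and not (velocity of joint gate above 0.05 rad/s or velocity of joint gate below -0.05 rad/s)); the robot touches nothing.
It fails at once if the latch bar is forced against its keeper (15 N or more) (contact force between latch_bar and jamb above 15 N).
It fails at once if the gate is flung open or shut (faster than 1.5 rad/s) (velocity of joint gate above 1.5 rad/s or velocity of joint gate below -1.5 rad/s).
It fails at once if the butter dish, waffle iron, pitcher or spatula is moved by more than 15 mm (distance of any of butter_dish, waffle_iron, pitcher, spatula from where it was at the start of the episode above 0.015 m).
It also fails if it takes over 70 s, if anything falls off the work surface, if the arm or the gripper's body presses on something with over 40 N, if the wrist force passes 120 N, or if a joint passes its speed limit or range.

## Working session

There is one attempt and no reset: what is moved stays moved. The work goes in short steps, Python scripts to look and compute and a tool call to move; the robot and the scene stay as the last step left them, time stands still between calls to the robot, and variables do not carry over. Pictures are saved under pics/ and viewed, about 8 in all and at most 12, crops included, and the job is handed in when it is done.

Besides the shell and the picture viewer there is one more tool, called after ">>>" as name(argument=value, ...) on one line, values as JSON. apply_moves: Moves the arm, as the interface text tells. Its arguments: {"type":"object","properties":{"moves":{"type":"array","items":{"type":"array","items":{"type":"number"}}}},"required":["moves"]}

```bash
ls; mkdir -p pics
python3 - <<'E'
from plant import manip
import cv2,numpy as np
print(manip.tcp_to_tips); print(manip.state())
for n in("side","top","wrist"):
    c=manip.calibration(n); print(n,{k:np.round(v,3).tolist() for k,v in c.items()})
a=[manip.grab_frame(n) for n in("side","top")]
for n,i in zip(("side","top"),a): cv2.imwrite(f"pics/{n}0.png",i)
E
```

```text
pics
0.019
{'time': 0.0, 'joint_pos': array([-1.42300133e+00,  5.33685205e-02,  1.61428075e+00,  2.38118142e-05,
        1.47599887e+00, -1.18995644e-01]), 'joint_vel': array([-2.06110795e-04,  7.37288932e-05, -2.88020983e-03, -6.69500211e-04,
       -1.96284594e-04,  1.12754451e-03]), 'joint_efforts': array([ 1.03084225e-03, -3.93681479e+01, -3.70174527e+01, -6.69498445e-05,
        7.09206535e-03, -2.36361177e-05]), 'tool_pos': array([ 0.16469648, -0.60231088,  0.24906366]), 'tool_rot': array([ 0.09404231, -0.09404648,  0.70155137, -0.70009783]), 'contact_force': array([-0.14150109,  0.45446273, -0.24245606]), 'ft_torque': array([-0.01142765, -0.04199602,  0.00711928]), 'gripper_width': 0.9983785012992403}
side {'mtx': [[482.344, 0.0, 258.057], [0.0, 482.344, 185.149], [0.0, 0.0, 1.0]], 'T': [[-0.832, -0.246, 0.497, -0.187], [-0.554, 0.398, -0.731, 1.184], [-0.018, -0.884, -0.467, 0.876], [0.0, 0.0, 0.0, 1.0]]}
top {'mtx': [[477.909, 0.0, 247.06], [0.0, 477.909, 193.341], [0.0, 0.0, 1.0]], 'T': [[0.008, -0.983, 0.185, 0.383], [-1.0, -0.004, 0.02, 0.001], [-0.019, -0.185, -0.983, 1.41], [0.0, 0.0, 0.0, 1.0]]}
wrist {'mtx': [[314.97, 0.0, 253.103], [0.0, 314.97, 188.26], [0.0, 0.0, 1.0]], 'T_tool_cam': [[-0.0, 0.959, 0.284, -0.071], [0.0, -0.284, 0.959, -0.125], [1.0, 0.0, -0.0, -0.001], [0.0, 0.0, 0.0, 1.0]]}
```

View pics/side0.png

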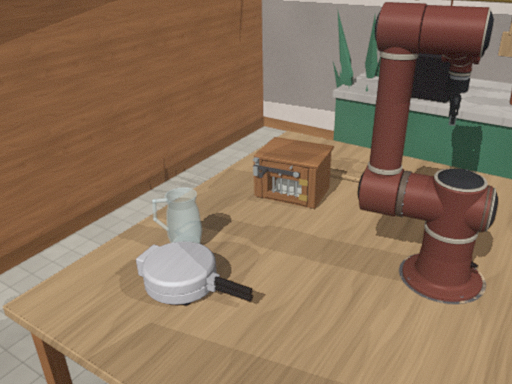

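View pics/top0.png

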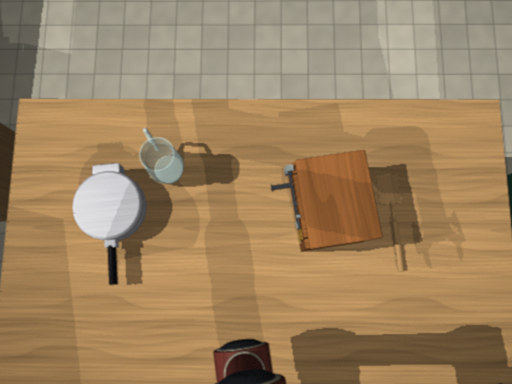

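```bash
cat > h.py <<'E'
from plant import manip
import cv2,numpy as np
from scipy.spatial.transform import Rotation as R
def ray(n,p,st=None):
    c=manip.calibration(n)
    if n=="wrist":
        T=np.eye(4);q=st["tool_rot"];T[:3,:3]=R.from_quat([q[1],q[2],q[3],q[0]]).as_matrix();T[:3,3]=st["tool_pos"];T=T@c["T_tool_cam"]
    else:T=c["T"]
    d=T[:3,:3]@np.linalg.inv(c["mtx"])@np.array([*p,1.]);return T[:3,3],d/np.linalg.norm(d)
def plane(n,p,z,st=None):
    o,d=ray(n,p,st);return o+d*(z-o[2])/d[2]
def proj(n,P,st=None):
    c=manip.calibration(n)
    if n=="wrist":
        T=np.eye(4);q=st["tool_rot"];T[:3,:3]=R.from_quat([q[1],q[2],q[3],q[0]]).as_matrix();T[:3,3]=st["tool_pos"];T=T@c["T_tool_cam"]
    else:T=c["T"]
    v=c["mtx"]@(np.linalg.inv(T)@np.array([*P,1.]))[:3];return v[:2]/v[2]
def tri(r1,r2):
    A=np.array([r1[1],-r2[1]]).T;s=np.linalg.lstsq(A,r2[0]-r1[0],rcond=None)[0]
    a=r1[0]+s[0]*r1[1];b=r2[0]+s[1]*r2[1];return (a+b)/2,np.linalg.norm(a-b)
E
python3 - <<'E'
from h import *
t=cv2.imread("pics/top0.png");s=cv2.imread("pics/side0.png")
for q in [(295,160),(365,150),(382,240),(303,249)]: print(plane("top",q,.172).round(3))
print("knob",plane("top",(280,187),.135).round(3))
a=cv2.resize(t[140:260,260:390],None,fx=3,fy=3);b=cv2.resize(s[135:211,245:340],None,fx=4,fy=4)
o=np.zeros((600,800,3),np.uint8);o[:360,:390]=a;o[:304,400:780]=b
cv2.imwrite("pics/z0.png",o)
E
```

```text
[ 0.707 -0.102  0.172]
[ 0.735 -0.289  0.172]
[ 0.495 -0.323  0.172]
[ 0.471 -0.12   0.172]
knob [ 0.641 -0.063  0.135]
```

View pics/z0.png

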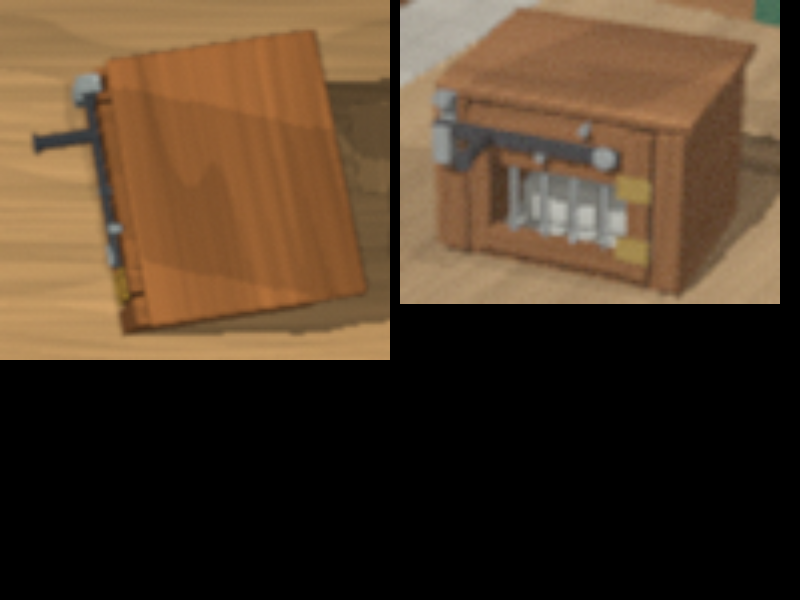

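Run:
```python
from h import *
c=[plane("top",(260+u/3,140+v/3),.172) for u,v in [(106,60),(316,30),(366,293),(145,327)]]
for p in c: print(p.round(3))
L=np.linalg.norm
print(L(c[0]-c[3]),L(c[1]-c[2]),L(c[0]-c[1]),L(c[3]-c[2]))
# +y larder = hinge->latch ; x = into box
y1=c[0]-c[3];y2=c[1]-c[2];x1=c[1]-c[0];x2=c[2]-c[3]
for v in(y1,y2): print("yaw from y",np.degrees(np.arctan2(-v[0],v[1])))
for v in(x1,x2): print("yaw from x",np.degrees(np.arctan2(v[1],v[0])))
print("centre",sum(c)/4)
fl=plane("top",(260+36/3,140+143/3),.135);ba=plane("top",(260+95/3,140+135/3),.135)
print("flange",fl,"base",ba,L(fl-ba),np.degrees(np.arctan2(*(ba-fl)[[1,0]])))
# side: pivot boss, knob flange, hinges
for n,(u,v) in dict(knob=(465,160),pivot=(604,158),keeper=(443,145)).items(): 
    print(n,plane("side",(245+(u-400)/4,135+v/4),.135).round(3))
```

```text
[ 0.707 -0.103  0.172]
[ 0.735 -0.29   0.172]
[ 0.501 -0.324  0.172]
[ 0.471 -0.134  0.172]
0.23815872766867438 0.23635449105158296 0.18898337151133646 0.19239334799190058
yaw from y -82.56666159665701
yaw from y -81.75034392022536
yaw from x -81.46370661146021
yaw from x -80.9386479499093
centre [ 0.60337468 -0.21245035  0.172     ]
flange [ 0.63878776 -0.04171954  0.135     ] base [ 0.64639422 -0.09518516  0.135     ] 0.054003984539361866 -81.90295767957089
knob [ 0.633 -0.041  0.135]
pivot [ 0.534 -0.107  0.135]
keeper [ 0.665 -0.056  0.135]
```

```bash
cat >> h.py <<'E'
def pose(st):
    q=st["tool_rot"];return st["tool_pos"],R.from_quat([q[1],q[2],q[3],q[0]])
def to(P,zdir,st=None):
    p,r=pose(st or manip.state());y=np.array([0,0,-1.]);z=np.array([*zdir,0.]);z/=np.linalg.norm(z);x=np.cross(y,z)
    t=R.from_matrix(np.array([x,y,z]).T)
    return (r.inv().apply(np.array(P)-p)*1000).round(1),np.degrees((r.inv()*t).as_rotvec()).round(2)
E
python3 - <<'E'
from h import *
s=manip.state();p,r=pose(s);print(r.as_matrix().round(3))
print(to([.642,-.064,.30],[.99,.144]),to([.642,-.064,.30],[-.99,-.144]))
E
```

```text
[[-0.965 -0.     0.264]
 [-0.264  0.002 -0.965]
 [-0.    -1.    -0.002]]
(array([-602.3,  -50. , -393.6]), array([ 8.000e-02, -8.299e+01, -9.000e-02])) (array([-602.3,  -50. , -393.6]), array([9.000e-02, 9.701e+01, 8.000e-02]))
```

>>> apply_moves(moves=[[-1,0,-50,0,0,0,0],[-1,-37,0,-24,0,0,0],[-1,-37,0,-24,0,0,0],[-1,-37,0,-24,0,0,0],[-1,-37,0,-24,0,0,0],[-1,-37,0,-24,0,0,0],[-1,-37,0,-24,0,0,0],[-1,-37,0,-24,0,0,0],[-1,-37,0,-24,0,0,0],[-1,-37,0,-24,0,0,0],[-1,-37,0,-24,0,0,0],[-1,-37,0,-24,0,0,0],[-1,-37,0,-24,0,0,0],[-1,-37,0,-24,0,0,0],[-1,-37,0,-24,0,0,0],[-1,-37,0,-24,0,0,0]])

```text
time: 1.7
tool_pos: [0.606, -0.1076, 0.2997]
tool_rot: [0.094, -0.094, 0.701, -0.701]
contact_force: [0.9, 0.4, 0.9]
gripper_width: 1.001
```

>>> apply_moves(moves=[[0,0,0,0,0,-8.3,0],[0,0,0,0,0,-8.3,0],[0,0,0,0,0,-8.3,0],[0,0,0,0,0,-8.3,0],[0,0,0,0,0,-8.3,0],[0,0,0,0,0,-8.3,0],[0,0,0,0,0,-8.3,0],[0,0,0,0,0,-8.3,0],[0,0,0,0,0,-8.3,0],[0,0,0,0,0,-8.3,0],[0,0,0,0,0,0,0],[0,0,0,0,0,0,0]])

```text
time: 2.9
tool_pos: [0.605, -0.1092, 0.2998]
tool_rot: [-0.534, 0.534, -0.464, 0.463]
contact_force: [0.0, 0.5, 0.3]
gripper_width: 0.499
```

Run:
```python
from h import *
s=manip.state();print(s["time"],s["tool_pos"],s["gripper_width"],s["contact_force"])
i=manip.grab_frame("wrist");cv2.imwrite("pics/w1.png",i)
print(to([.642,-.064,.30],[.99,.144],s),[proj("wrist",P,s).round(0) for P in ([.642,-.064,.135],[.5,-.132,.135])])
```

```text
2.9 [ 0.60503405 -0.10921691  0.29980958] 0.49943294575801034 [0.01383673 0.54606582 0.27496012]
(array([-39.5,  -0.2,  43. ]), array([ 0.04, -0.16, -0.02])) [array([301., 134.]), array([142., 183.])]
```

View pics/w1.png

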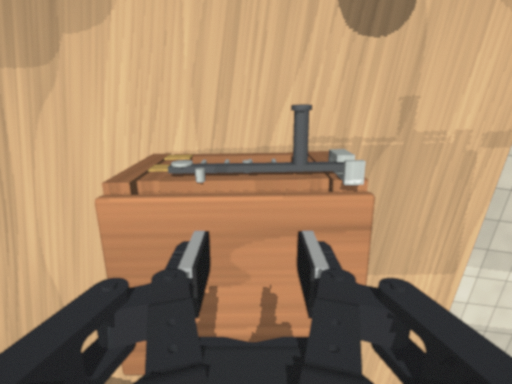

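>>> apply_moves(moves=[[0,-20,0,21.5,0,0,0],[0,-19.5,0,21.5,0,0,0],[0,0,30,0,0,0,0],[0,0,30,0,0,0,0],[0,0,30,0,0,0,0],[0,0,10,0,0,0,0],[0,0,0,0,0,0,0],[0,0,0,0,0,0,0]])

```text
time: 3.75
tool_pos: [0.6428, -0.0642, 0.2018]
tool_rot: [0.535, -0.534, 0.462, -0.463]
contact_force: [-0.1, -0.4, -0.3]
gripper_width: 0.502
```

Run:
```python
from h import *
s=manip.state();print(s["time"],s["tool_pos"],s["gripper_width"],s["contact_force"])
i=manip.grab_frame("wrist");cv2.imwrite("pics/w2.png",i)
o=np.array([-.144,.99,0]);K=np.array([.642,-.064,.135])
print([proj("wrist",P,s).round(0) for P in (K,K+.023*o,K-.03*o)])
```

```text
3.75 [ 0.6427789  -0.06423734  0.20183577] 0.5022209376382237 [-0.06818639 -0.37342428 -0.34584196]
[array([253., 212.]), array([253., 178.]), array([253., 254.])]
```

View pics/w2.png

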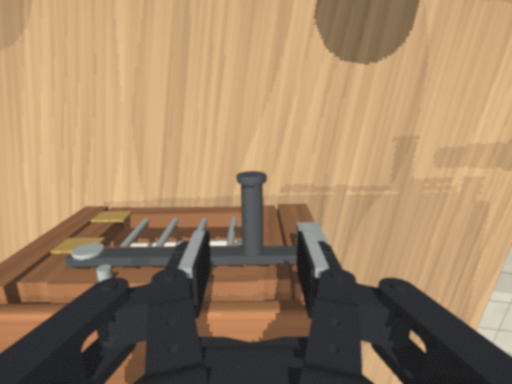

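>>> apply_moves(moves=[[0,0,20,0,0,0,0],[0,0,20,0,0,0,0],[0,0,10,0,0,0,0],[0,0,6,0,0,0,0],[0,0,4,0,0,0,0],[0,0,0,0,0,0,0]])

```text
time: 4.4
tool_pos: [0.6424, -0.0641, 0.1408]
tool_rot: [0.535, -0.535, 0.462, -0.463]
contact_force: [0.6, 0.7, -0.7]
gripper_width: 0.499
```

>>> apply_moves(moves=[[0.3,0,0,0,0,0,0],[0.5,0,0,0,0,0,0],[0.6,0,0,0,0,0,0],[0.7,0,0,0,0,0,0],[1,0,0,0,0,0,0],[1,0,0,0,0,0,0],[1,0,0,0,0,0,0]])

```text
time: 5.1
tool_pos: [0.6421, -0.0641, 0.141]
tool_rot: [-0.535, 0.535, -0.462, 0.463]
contact_force: [-3.2, -0.1, 6.1]
gripper_width: 0.136
```

>>> apply_moves(moves=[[1,0,-0.3,0,0,0,0],[1,0,0,0,0,0,0],[1,0,0,0,0,0,0]])

```text
time: 5.4
tool_pos: [0.6421, -0.0641, 0.141]
tool_rot: [-0.535, 0.535, -0.463, 0.463]
contact_force: [-3.5, -0.4, 5.9]
gripper_width: 0.136
```

>>> apply_moves(moves=[[1,0,-0.3,0,0,0,0],[1,0,0,0,0,0,0],[1,0,0,0,0,0,0]])

```text
time: 5.7
tool_pos: [0.6421, -0.0641, 0.141]
tool_rot: [-0.535, 0.535, -0.463, 0.463]
contact_force: [-3.6, -1.4, 4.2]
gripper_width: 0.138
```

>>> apply_moves(moves=[[1,0,-0.5,0,0,0,0],[1,0,-0.5,0,0,0,0],[1,0,0,0,0,0,0],[1,0,0,0,0,0,0]])

```text
time: 6.1
tool_pos: [0.642, -0.0641, 0.1412]
tool_rot: [-0.535, 0.535, -0.463, 0.463]
contact_force: [-0.6, -1.6, -1.2]
gripper_width: 0.138
```

>>> apply_moves(moves=[[1,0,-0.5,0,0,0,0],[1,0,-0.5,0,0,0,0],[1,0,0,0,0,0,0],[1,0,0,0,0,0,0]])

```text
time: 6.5
tool_pos: [0.642, -0.0641, 0.1426]
tool_rot: [-0.535, 0.535, -0.463, 0.463]
contact_force: [0.2, -1.9, -2.5]
gripper_width: 0.136
```

>>> apply_moves(moves=[[1,0,-1,0,0,0,0],[1,0,-1,0,0,0,0],[1,0,-1,0,0,0,0],[1,0,-1,0,0,0,0],[1,0,-1,0,0,0,0],[1,0,-1,0,0,0,0],[1,0,0,0,0,0,0],[1,0,0,0,0,0,0]])

```text
time: 7.3
tool_pos: [0.6418, -0.064, 0.1486]
tool_rot: [-0.535, 0.535, -0.463, 0.462]
contact_force: [-1.0, -2.3, -6.3]
gripper_width: 0.142
```

>>> apply_moves(moves=[[1,0,-0.5,0,0,0,0],[1,0,-0.5,0,0,0,0],[1,0,0,0,0,0,0],[1,0,0,0,0,0,0]])

```text
time: 7.7
tool_pos: [0.6417, -0.064, 0.1505]
tool_rot: [-0.534, 0.535, -0.463, 0.462]
contact_force: [-4.5, -2.9, -0.8]
gripper_width: 0.139
```

>>> apply_moves(moves=[[1,0,-0.5,-0.4,0,0,0],[1,0,-0.3,-0.2,0,0,0],[1,0,0,0,0,0,0],[1,0,0,0,0,0,0]])

```text
time: 8.1
tool_pos: [0.6416, -0.064, 0.151]
tool_rot: [0.535, -0.535, 0.462, -0.463]
contact_force: [-3.3, -1.6, -1.0]
gripper_width: 0.137
```

>>> apply_moves(moves=[[1,0,-0.5,0,0,0,0],[1,0,0,0,0,0,0],[1,0,0,0,0,0,0]])

```text
time: 8.4
tool_pos: [0.6416, -0.064, 0.1512]
tool_rot: [0.535, -0.535, 0.463, -0.463]
contact_force: [-1.5, -1.8, -1.3]
gripper_width: 0.138
```

>>> apply_moves(moves=[[1,0,-0.4,-0.1,0,0,0],[1,0,-0.4,0,0,0,0],[1,0,0,0,0,0,0],[1,0,0,0,0,0,0]])

```text
time: 8.8
tool_pos: [0.6415, -0.064, 0.152]
tool_rot: [0.535, -0.535, 0.462, -0.463]
contact_force: [-0.5, -1.5, -3.2]
gripper_width: 0.134
```

>>> apply_moves(moves=[[1,0,-0.4,-0.1,0,0,0],[1,0,-0.3,0,0,0,0],[1,0,0,0,0,0,0],[1,0,0,0,0,0,0]])

```text
time: 9.2
tool_pos: [0.6414, -0.064, 0.1528]
tool_rot: [0.535, -0.535, 0.462, -0.463]
contact_force: [-1.9, -0.8, -2.7]
gripper_width: 0.138
```

>>> apply_moves(moves=[[1,0,-0.4,-0.1,0,0,0],[1,0,-0.4,0,0,0,0],[1,0,0,0,0,0,0],[1,0,0,0,0,0,0]])

```text
time: 9.6
tool_pos: [0.6414, -0.0641, 0.1536]
tool_rot: [0.535, -0.535, 0.462, -0.463]
contact_force: [-0.1, -0.3, -3.3]
gripper_width: 0.139
```

>>> apply_moves(moves=[[1,0,-0.4,-0.1,0,0,0],[1,0,-0.4,0,0,0,0],[1,0,0,0,0,0,0],[1,0,0,0,0,0,0]])

```text
time: 10.0
tool_pos: [0.6413, -0.0641, 0.1544]
tool_rot: [0.535, -0.535, 0.462, -0.463]
contact_force: [1.8, -1.1, -4.2]
gripper_width: 0.137
```

>>> apply_moves(moves=[[1,0,-0.4,0,0,0,0],[1,0,-0.4,0,0,0,0],[1,0,0,0,0,0,0],[1,0,0,0,0,0,0]])

```text
time: 10.4
tool_pos: [0.6412, -0.0641, 0.1551]
tool_rot: [0.535, -0.535, 0.463, -0.463]
contact_force: [0.9, -0.2, -4.7]
gripper_width: 0.137
```

>>> apply_moves(moves=[[1,0,-0.4,0,0,0,0],[1,0,-0.4,0,0,0,0],[1,0,0,0,0,0,0],[1,0,0,0,0,0,0]])

```text
time: 10.8
tool_pos: [0.6411, -0.0641, 0.1555]
tool_rot: [0.535, -0.535, 0.463, -0.463]
contact_force: [3.2, -0.6, -7.4]
gripper_width: 0.136
```

>>> apply_moves(moves=[[1,0,-0.5,0,0,0,0],[1,0,0,0,0,0,0],[1,0,0,0,0,0,0]])

```text
time: 11.1
tool_pos: [0.6411, -0.0641, 0.1556]
tool_rot: [0.535, -0.535, 0.463, -0.463]
contact_force: [5.1, 0.2, -10.2]
gripper_width: 0.138
```

>>> apply_moves(moves=[[1,0,0.8,0,0,0,0],[1,0,0.8,0,0,0,0],[1,0,0.8,0,0,0,0],[1,0,0.8,0,0,0,0],[1,0,0,0,0,0,0],[1,0,0,0,0,0,0]])

```text
time: 11.7
tool_pos: [0.6413, -0.0641, 0.1538]
tool_rot: [0.535, -0.535, 0.462, -0.463]
contact_force: [2.4, 0.5, -1.4]
gripper_width: 0.139
```

>>> apply_moves(moves=[[1,-0.5,0.3,0,0,0,0],[1,-1,0,0,0,0,0],[1,-1,0,0,0,0,0],[1,-1,0,0,0,0,0],[1,0,0,0,0,0,0]])

```text
time: 12.2
tool_pos: [0.6401, -0.0613, 0.1527]
tool_rot: [-0.534, 0.536, -0.462, 0.462]
contact_force: [-0.7, -5.2, -0.8]
gripper_width: 0.137
```

>>> apply_moves(moves=[[1,0,-0.7,0,0,0,0],[1,0,0,0,0,0,0]])

```text
time: 12.4
tool_pos: [0.64, -0.0612, 0.1532]
tool_rot: [-0.534, 0.535, -0.463, 0.462]
contact_force: [-1.4, -5.9, -3.0]
gripper_width: 0.139
```

>>> apply_moves(moves=[[1,-0.5,0,0,0,0,0],[1,-0.5,0,0,0,0,0],[1,0,0,0,0,0,0]])

```text
time: 12.7
tool_pos: [0.6397, -0.0605, 0.1531]
tool_rot: [-0.534, 0.536, -0.463, 0.462]
contact_force: [-0.6, -5.1, -2.8]
gripper_width: 0.135
```

>>> apply_moves(moves=[[1,0,0,-0.7,0,-1,0],[1,-2.6,0,-0.8,0,-1,0],[1,-2.6,0,-0.8,0,-1,0],[1,0,0,0,0,0,0]])

```text
time: 13.1
tool_pos: [0.6365, -0.0546, 0.1532]
tool_rot: [-0.547, 0.547, -0.449, 0.448]
contact_force: [-2.7, -3.7, -3.2]
gripper_width: 0.137
```

Opening freely; continue along the arc.

>>> apply_moves(moves=[[1,-2.6,0,-0.8,0,-1,0],[1,-2.6,0,-0.8,0,-1,0],[1,-2.6,0,-0.8,0,-1,0],[1,-2.6,0,-0.8,0,-1,0],[1,-2.6,0,-0.8,0,-1,0],[1,-2.6,0,-0.8,0,-1,0],[1,0,0,0,0,0,0]])

```text
time: 13.8
tool_pos: [0.6278, -0.0409, 0.153]
tool_rot: [-0.569, 0.57, -0.42, 0.418]
contact_force: [-3.9, -4.6, -3.6]
gripper_width: 0.139
```

>>> apply_moves(moves=[[1,-5.2,0,-1.7,0,-2,0],[1,-5.2,0,-1.7,0,-2,0],[1,-5.2,0,-1.7,0,-2,0],[1,-5.2,0,-1.7,0,-2,0],[1,-5.2,0,-1.7,0,-2,0],[1,-5.2,0,-1.7,0,-2,0],[1,-5.2,0,-1.7,0,-2,0],[1,-5.2,0,-1.7,0,-2,0],[1,0,0,0,0,0,0]])

```text
time: 14.7
tool_pos: [0.5978, -0.0093, 0.1528]
tool_rot: [-0.621, 0.624, -0.336, 0.335]
contact_force: [-3.9, -7.5, -2.7]
gripper_width: 0.14
```

Run:
```python
from h import *
s=manip.state();p,r=pose(s);M=r.as_matrix();H=np.array([.5003,-.1324,0])
v=p-H;print(p.round(4),np.hypot(*v[:2]),"tool yaw",np.degrees(np.arctan2(M[1,2],M[0,2]))-8.3,"arc",np.degrees(np.arctan2(v[1],v[0])-np.arctan2(.0683,.1418)),"F tool",r.inv().apply(s["contact_force"]).round(1),"T",r.inv().apply(s["ft_torque"]).round(2),s["joint_pos"].round(2))
```

```text
[ 0.5978 -0.0093  0.1528] 0.1570245350461078 tool yaw 25.05265547797121 arc 25.914604604795358 F tool [ 4.2  2.7 -7.4] T [-1.08 -0.47 -0.71] [-0.14  0.07  1.76 -0.    1.31 -0.72]
```

>>> apply_moves(moves=[[1,-5.2,0,-2.2,0,-2,0],[1,-5.2,0,-2.2,0,-2,0],[1,-5.2,0,-1.8,0,-2,0],[1,-5.2,0,-1.8,0,-2,0],[1,-5.2,0,-1.8,0,-2,0],[1,-5.2,0,-1.8,0,-2,0],[1,-5.2,0,-1.8,0,-2,0],[1,-5.2,0,-1.8,0,-2,0],[1,-5.2,0,-1.8,0,-2,0],[1,-5.2,0,-1.8,0,-2,0],[1,0,0,0,0,0,0]])

```text
time: 15.8
tool_pos: [0.55, 0.0164, 0.1534]
tool_rot: [-0.67, 0.672, -0.222, 0.222]
contact_force: [-1.9, -8.1, -3.4]
gripper_width: 0.138
```

```bash
cat > chk.py <<'E'
from h import *
s=manip.state();p,r=pose(s);M=r.as_matrix();H=np.array([.5003,-.1324,0])
v=p-H;print(p.round(4),np.hypot(*v[:2]),"tool yaw",np.degrees(np.arctan2(M[1,2],M[0,2]))-8.3,"arc",np.degrees(np.arctan2(v[1],v[0])-np.arctan2(.0683,.1418)),"F tool",r.inv().apply(s["contact_force"]).round(1),"T",r.inv().apply(s["ft_torque"]).round(2),s["joint_pos"].round(2),s["time"])
E
python3 chk.py
```

```text
[0.55   0.0164 0.1534] 0.1568601996733902 tool yaw 45.045298826002536 arc 45.79691086389869 F tool [ 3.3  3.4 -7.6] T [-0.91 -0.38 -0.66] [-0.1  -0.04  1.88 -0.    1.31 -1.03] 15.8
```

>>> apply_moves(moves=[[1,-5.2,0,-2.2,0,-2,0],[1,-5.2,0,-2.2,0,-2,0],[1,-5.2,0,-2.0,0,-2,0],[1,-5.2,0,-1.8,0,-2,0],[1,-5.2,0,-1.8,0,-2,0],[1,-5.2,0,-1.8,0,-2,0],[1,-5.2,0,-1.8,0,-2,0],[1,-5.2,0,-1.8,0,-2,0],[1,-5.2,0,-1.8,0,-2,0],[1,-5.2,0,-1.8,0,-2,0],[1,-5.2,0,-1.8,0,-2,0],[1,0,0,0,0,0,0]])

```text
time: 17.0
tool_pos: [0.4909, 0.0239, 0.1541]
tool_rot: [-0.701, 0.702, -0.089, 0.091]
contact_force: [1.5, -7.2, -4.5]
gripper_width: 0.138
```

```bash
python3 chk.py
```

```text
[0.4909 0.0239 0.1541] 0.1565810851652977 tool yaw 67.0399205226419 arc 67.73023082488145 F tool [ 3.3  4.5 -6.6] T [-0.66 -0.46 -0.54] [-0.1  -0.2   2.01 -0.    1.32 -1.42] 17.0
```

>>> apply_moves(moves=[[1,-5.2,0,-2.1,0,-2,0],[1,-5.2,0,-2.1,0,-2,0],[1,-5.2,0,-1.9,0,-2,0],[1,-5.2,0,-1.8,0,-2,0],[1,-5.2,0,-1.8,0,-2,0],[1,-5.2,0,-1.8,0,-2,0],[1,-5.2,0,-1.8,0,-2,0],[1,-5.2,0,-1.8,0,-2,0],[1,-5.2,0,-1.8,0,-2,0],[1,-5.2,0,-1.8,0,-2,0],[1,-2.6,0,-0.8,0,-1,0],[1,0,0,0,0,0,0],[1,0,0,0,0,0,0]])

```text
time: 18.3
tool_pos: [0.4358, 0.01, 0.1545]
tool_rot: [-0.706, 0.706, 0.04, -0.037]
contact_force: [4.2, -4.6, -2.7]
gripper_width: 0.138
```

```bash
python3 chk.py
```

```text
[0.4358 0.01   0.1545] 0.1563173978510185 tool yaw 88.01204988614751 arc 88.66168909194629 F tool [ 3.7  2.7 -5. ] T [-0.61 -0.37 -0.55] [-0.15 -0.35  2.14  0.    1.35 -1.83] 18.3
```

>>> apply_moves(moves=[[1,0.3,1,0.2,0,0,0],[1,0.2,1,0.2,0,0,0],[1,0,1,0.1,0,0,0],[1,0,1,0.1,0,0,0],[1,0,1,0.1,0,0,0],[1,0,1,0.1,0,0,0],[1,0,1,0.1,0,0,0],[1,0,1,0.1,0,0,0],[1,0,1,0,0,0,0],[1,0,1,0,0,0,0],[1,0,1,0,0,0,0],[1,0,1,0,0,0,0],[1,0,0,0,0,0,0],[1,0,0,0,0,0,0]])

```text
time: 19.7
tool_pos: [0.4363, 0.0108, 0.1429]
tool_rot: [-0.706, 0.706, 0.04, -0.038]
contact_force: [4.0, -3.4, 2.7]
gripper_width: 0.135
```

```bash
python3 chk.py
```

```text
[0.4363 0.0108 0.1429] 0.15682182981663184 tool yaw 87.99833703492877 arc 88.3507729697376 F tool [ 3.6 -2.7 -3.8] T [-1.16 -0.28 -0.56] [-0.15 -0.34  2.15 -0.    1.33 -1.83] 19.7
```

>>> apply_moves(moves=[[1,0.3,0.7,0.2,0,0,0],[1,0.2,0.7,0.2,0,0,0],[1,0,0,0,0,0,0],[0.7,0,0,0,0,0,0],[0.5,0,0,0,0,0,0],[0.2,0,0,0,0,0,0],[0,0,0,0,0,0,0],[0,0,0,0,0,0,0],[0,0,0,0,0,0,0]])

```text
time: 20.6
tool_pos: [0.435, 0.0116, 0.1397]
tool_rot: [0.706, -0.706, -0.038, 0.039]
contact_force: [-0.5, 0.5, 0.2]
gripper_width: 0.5
```

>>> apply_moves(moves=[[0,0,-2,0,0,0,0],[0,0,-5,0,0,0,0],[0,0,-10,0,0,0,0],[0,0,-15,0,0,0,0],[0,0,-20,0,0,0,0],[0,0,-30,0,0,0,0],[0,0,-30,0,0,0,0],[0,0,-30,0,0,0,0],[0,0,0,0,0,0,0],[0,0,0,0,0,0,0]])

```text
time: 21.6
tool_pos: [0.4359, 0.0113, 0.2838]
tool_rot: [-0.706, 0.706, 0.04, -0.038]
contact_force: [-0.7, -0.9, -1.8]
gripper_width: 0.501
```

Run:
```python
from h import *
s=manip.state();print(s["time"],s["tool_pos"],s["gripper_width"],s["contact_force"])
w=manip.grab_frame("wrist");t=manip.grab_frame("top");d=manip.grab_frame("side")
o=np.zeros((600,800,3),np.uint8);o[:288,:384]=cv2.resize(w,(384,288));o[:288,400:784]=cv2.resize(t,(384,288))
o[300:600,:400]=cv2.resize(d[135:210,240:340],(400,300),interpolation=cv2.INTER_CUBIC);o[300:600,400:800]=cv2.resize(t[130:265,230:410],(400,300))
cv2.imwrite("pics/end.png",o)
```

```text
21.6 [0.43591603 0.01127245 0.28377246] 0.5011744911446389 [-0.66972724 -0.86885576 -1.76004326]
```

View pics/end.png

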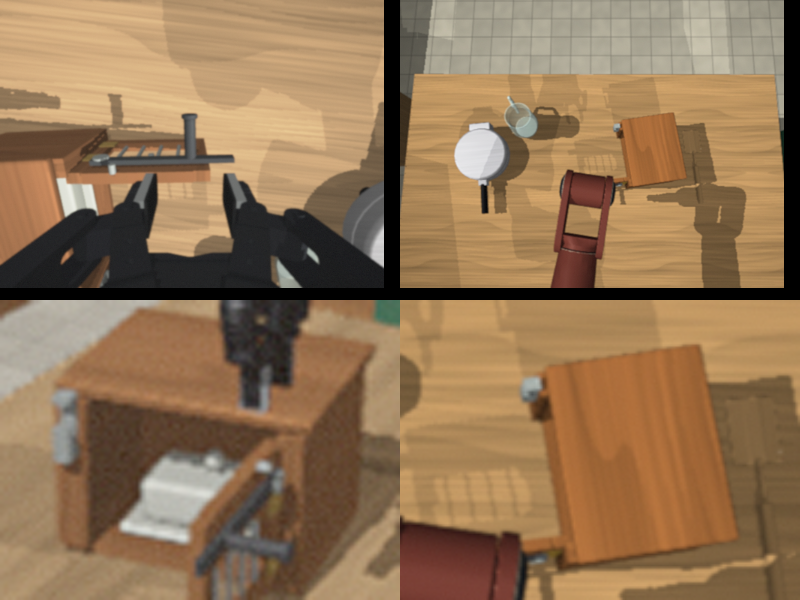

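Run:
```python
from h import *
s=manip.state();d=manip.grab_frame("side");cv2.imwrite("pics/s2.png",d)
H=np.array([.5003,-.1324,0]);a=np.radians(8.3+88.5);e=np.array([np.cos(a),np.sin(a),0]);f=np.array([-e[1],e[0],0])
for th in(0,.06,.13):
    P=lambda k,o:H+e*(.04+k*np.cos(th))+f*o+np.array([0,0,.135+k*np.sin(th)])
    for n,im in(("side",d),):
        print(th,"tip",proj(n,P(.163,.014)).round(1),"flange",proj(n,P(.11,.069)).round(1),"pivot",proj(n,P(0,.014)).round(1))
print("seen: tip",(240+205/4,135+265/4),"flange",(240+288/4,135+249/4))
```

```text
0 tip [288.  201.6] flange [311.1 197.6] pivot [307.7 179.6]
0.06 tip [288.1 198.8] flange [311.2 195.8] pivot [307.7 179.6]
0.13 tip [288.3 195.4] flange [311.3 193.5] pivot [307.7 179.6]
seen: tip (291.25, 201.25) flange (312.0, 197.25)
```

The side view fits the level bar: tip seen at row 201 (201.6 expected) and flange at row 197 (197.6 expected). The arm is clear of everything, so I'm handing in.

Run:
```python
from plant import manip
print(manip.state()["time"],manip.state()["contact_force"]);print(manip.job_done())
```

```text
21.8 [-0.02600081 -0.54918694 -0.54205611]
the job is handed in; nothing more can be done
None
```

The larder gate is standing open at about 88° (1.54 rad), with the latch bar dropped level again. I handed the job in at 21.8 s of the 70 s allowed; no verdict was reported.

- **Latch:** I pinched the knob from above and lifted it in small steps. The bar touched the bridge after about 14.5 mm of lift. The force at the knob peaked at about 10 N, which I estimate put about 6 N on the keeper. I then backed off 2–3 mm and drew the bar out through the gap.
- **Gate:** I swung it along its arc at about 0.35 rad/s, lowered the bar back onto its stud, opened the fingers and rose clear.
- **Last checks:**
  - The side view agrees with a level bar: the tip was within about 3 px and the knob's flange within 1 px of where a level bar puts them.
  - The arm was about 14 cm above the knob, with only about 0.5 N of force reading left.
  - The butter dish, waffle iron and pitcher look undisturbed. I judged that by eye and did not measure their positions. I did not check the spatula separately, but the arm stayed well above it throughout.
- **Oddities on the way:**
  - The lift readings showed one stick-slip jump of about 6 N at about 7.5 mm.
  - A steady sideways pull of 5–8 N stayed on the grip during the swing, more than the stated hinge friction would explain.
  - The force readings never came near the limits.

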